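# Put four mixed-up parts jars back in their own holders

### The arm

A 6-joint arm with a two-finger parallel gripper is mounted at the origin on the work surface. World frame = base frame: x ahead of the robot, y to its left, z up, the work surface at z = 0. Lengths are in m, angles in degrees, forces in N, time in s.
With the tool pointing down it reaches from about 0.4 to 0.825 m from the base axis. Payload 7 kg.
Tool frame: the origin (TCP) lies on the centre line of the jaws, within the pads' length; the fingertips stand 11 mm ahead of it and the grasp point (between the pads) lies 8 mm behind it; z points along the fingers, y is the line along which they close (so a half turn about z gives the same grasp; the last joint's range is limited). The gripper opens to 88 mm and grips with 3 to 60 N. Pads are 19 mm wide; open, the fingers measure 130 mm over their backs; the gripper's body (78 mm by 193 mm) begins 47 mm behind the grasp point.
Start: joints at [-47.378, 20.546, 0.682, 0, -70.136, -16.507], TCP at [0.297, -0.606, 0.238] pointing down, gripper open.
Joint ranges: [-176.03, 176.03], [-82.01, 121.73], [-58.28, 71.71], [-173.87, 95.51], [-174.79, -0.11], [-173.66, 173.66]. Speed limits (degrees/s): [136.94, 136.94, 172.46, 180, 180, 180].

### API

Orientations are given as [roll, pitch, yaw] about the fixed x, y, z axes, in that order (R = Rz(yaw) Ry(pitch) Rx(roll)).
In Python, from plant import r, capture, camera_model, job gives the robot as it stands.
- The arm moves only by the tool drive_tool, never from a script. Its argument "increments" is a list that holds one entry, the list of rows, each a list of 5 numbers: the gripper's target within -1 to 1 (fully open at 1, half-way at 0, shut at -1), then the shift along the tool's x, y, z scaled (see below), then the turn about the tool's z scaled (see below). In form: [[[gripper, tx, ty, tz, roll], ...]]. A call has 1 to 5 rows; each row is the pose to reach, as a shift and turn from the pose commanded when the call began, along the tool's axes at that moment, turning the shorter way round; what a row does not reach only later rows make up. The controller multiplies each number of a shift by 120 mm and each number of a turn by 360 degrees. A row lasts 1/8 s, in which the tool goes at most 62.5 mm and 10.7 degrees, less where a joint would pass 70% of its speed; a pose out of reach is approached as far as the arm can. A call with a number of a shift or a turn outside -1 to 1 is refused whole. A call with a gripper value outside its range is refused whole. The fingers move at their own pace and stop on an object; "squeeze" is the grip in N (left out, the last holds). Time passes only in rows, so rows that repeat a pose let the fingers close. It gives the time, the measured TCP pose, the force, the opening and the grip force at its end, in the units of the state.
- r.get_state(): the state, without advancing time (a new reading comes with each control period).
- capture(name): name is "side" or "top" or "wrist"; returns the picture (480x640x3 uint8, red, green, blue); there is no depth.
- camera_model(name): a dict with "camera_matrix" (3x3 intrinsics, pixels), "k1" (the pictures are not rectified: a ray, as slopes to the right and down, at radius r is drawn at 1 + k1 r^2 times it, then the intrinsics apply), "rvec" (rotation vector, rad) and "tvec" (3), from world to camera coordinates, as OpenCV has them. Camera axes: x right, y down, z forward; pixel columns grow to the right and rows downward; lengths in m; the calibration is good to about 2 mm. A picture is of the moment at which its call begins: read the wrist's pose just before it. camera_model takes no time and is no camera call; for the wrist camera it gives the pose at the moment of the call.
- job.close_job(): hands the job in; it is judged then, once.
The state is a dict: "time_s": time; "joints": joint angles; "qd": joint speeds; "joint_torque": joint torques, N m; "tcp_pos": TCP position; "eef_rot": TCP orientation; "contact_force": force on the tool from outside, world axes, zero at the start; "moment": the same for the moment, N m; "gripper_width": finger opening in m; "gripper_force": force on a finger pad.
Only numpy, scipy, OpenCV 4.12 (cv2) and the standard library are available. Lean on these libraries where they do the work, as an engineer would, in place of code of your own. Each camera call takes 0.05 s, during which the arm holds its last target. There are 200 camera calls.

### The job

The four parts jars have been put back in the wrong holders on the electronics bench. Stand every jar upright, fully down in the holder of its own cap colour, using the empty black holder to park a jar whenever you need room. Never stand or drop a jar on the bench itself or tip one over, and do not disturb the small blue circuit board lying among the holders.

Things in the scene. Friction and masses are not known exactly. Their poses are not given: they have to be found in the camera images.
- jar_red: Closed cylindrical screw-top parts jar with a red cap: clear body 46 mm across, ribbed red cap 48 mm across, from 52 to 70 mm above the underside; 70 mm tall in all, round, about 0.12 kg. Origin at the centre of its underside, z up when it stands. At the start it stands in a holder of another colour (x, y of that holder to within a few mm).
- jar_blue: Closed cylindrical screw-top parts jar with a blue cap: clear body 46 mm across, ribbed blue cap 48 mm across, from 52 to 70 mm above the underside; 70 mm tall in all, round, about 0.12 kg. Origin at the centre of its underside, z up when it stands. At the start it stands in a holder of another colour (x, y of that holder to within a few mm).
- jar_yellow: Closed cylindrical screw-top parts jar with a yellow cap: clear body 46 mm across, ribbed yellow cap 48 mm across, from 52 to 70 mm above the underside; 70 mm tall in all, round, about 0.12 kg. Origin at the centre of its underside, z up when it stands. At the start it stands in a holder of another colour (x, y of that holder to within a few mm).
- jar_white: Closed cylindrical screw-top parts jar with a white cap: clear body 46 mm across, ribbed white cap 48 mm across, from 52 to 70 mm above the underside; 70 mm tall in all, round, about 0.12 kg. Origin at the centre of its underside, z up when it stands. At the start it stands in a holder of another colour (x, y of that holder to within a few mm).
- holder_red: Red square block, 76 x 76 mm, 24 mm high, fixed to the bench, with a round flat-bottomed recess 60 mm across and 14 mm deep in the middle of its top (floor of the recess 10 mm above the bench). Home of the red-capped jar. Origin at the centre of its underside, on the bench; z up.
- holder_blue: Blue square block, 76 x 76 mm, 24 mm high, fixed to the bench, with a round flat-bottomed recess 60 mm across and 14 mm deep in the middle of its top (floor of the recess 10 mm above the bench). Home of the blue-capped jar. Origin at the centre of its underside, on the bench; z up.
- holder_yellow: Yellow square block, 76 x 76 mm, 24 mm high, fixed to the bench, with a round flat-bottomed recess 60 mm across and 14 mm deep in the middle of its top (floor of the recess 10 mm above the bench). Home of the yellow-capped jar. Origin at the centre of its underside, on the bench; z up.
- holder_white: White square block, 76 x 76 mm, 24 mm high, fixed to the bench, with a round flat-bottomed recess 60 mm across and 14 mm deep in the middle of its top (floor of the recess 10 mm above the bench). Home of the white-capped jar. Origin at the centre of its underside, on the bench; z up.
- holder_black: Black square block, 76 x 76 mm, 24 mm high, fixed to the bench, with a round flat-bottomed recess 60 mm across and 14 mm deep in the middle of its top (floor of the recess 10 mm above the bench). The spare holder: empty at the start and free for parking a jar. Origin at the centre of its underside, on the bench; z up.
- board: Small blue circuit board, 44 x 36 mm, about 10 mm high with its white connector, lying loose on the bench near the holders. Origin at the centre of its underside. To be left where it lies.
Not all that is in view belongs to the job. What is shaped like the holder_yellow but green or pink is not meant. What is shaped like the jar_red but green is not meant.

How it is judged (in metres and radians):
On the way, in this order (a step that is already met when the one before it is completed fails the run):
1. a jar is parked in the black holder (((horizontal distance between jar_red and holder_black below 0.01 m and z of jar_red in the frame of holder_black below 0.014 m and angle between jar_red's own z axis and vertical below 0.1 rad) or (horizontal distance between jar_blue and holder_black below 0.01 m and z of jar_blue in the frame of holder_black below 0.014 m and angle between jar_blue's own z axis and vertical below 0.1 rad) or (horizontal distance between jar_yellow and holder_black below 0.01 m and z of jar_yellow in the frame of holder_black below 0.014 m and angle between jar_yellow's own z axis and vertical below 0.1 rad) or (horizontal distance between jar_white and holder_black below 0.01 m and z of jar_white in the frame of holder_black below 0.014 m and angle between jar_white's own z axis and vertical below 0.1 rad))), for 0.2 s.
2. every jar is in the holder of its own colour (horizontal distance between jar_red and holder_red below 0.01 m and z of jar_red in the frame of holder_red below 0.014 m and angle between each of jar_red, jar_blue, jar_yellow, jar_white's own z axis and vertical below 0.1 rad and horizontal distance between jar_blue and holder_blue below 0.01 m and z of jar_blue in the frame of holder_blue below 0.014 m and horizontal distance between jar_yellow and holder_yellow below 0.01 m and z of jar_yellow in the frame of holder_yellow below 0.014 m and horizontal distance between jar_white and holder_white below 0.01 m and z of jar_white in the frame of holder_white below 0.014 m), for 0.2 s.
At the end, for the whole second after the job is handed in: Each jar stands released and at rest in the holder of its own cap colour, down on the recess floor (underside less than 14 mm above the bench), within 10 mm of the holder's centre, tilted less than 0.1 rad; the circuit board is within 15 mm of where it started (all of step 2 and linear speed of each of jar_red, jar_blue, jar_yellow, jar_white below 0.02 m/s and angular speed of each of jar_red, jar_blue, jar_yellow, jar_white below 0.2 rad/s and distance of board from where it was at the start of the episode below 0.015 m); the robot touches nothing.
It fails at once if a jar is set down or dropped on the bench instead of in a holder (height (world z) of any of jar_red, jar_blue, jar_yellow, jar_white below 0.005 m).
It fails at once if a jar is tipped over (more than 0.6 rad) (angle between any of jar_red, jar_blue, jar_yellow, jar_white's own z axis and vertical above 0.6 rad).
It fails at once if the blue circuit board is pushed more than 15 mm from its place (distance of board from where it was at the start of the episode above 0.015 m).
It also fails if it takes over 115 s, if anything falls off the work surface, if the arm or the gripper's body presses on something with over 40 N, if the wrist force passes 120 N, or if a joint passes its speed limit or range.

## Working session

There is one attempt and no reset: what is moved stays moved. The work goes in short steps, Python scripts to look and compute and a tool call to move; the robot and the scene stay as the last step left them, time stands still between calls to the robot, and variables do not carry over. Pictures are saved under pics/ and viewed, at most 14 in all, crops included, and the job is handed in when it is done.

Besides the shell and the picture viewer there is one more tool, called in YAML: its name, and indented under it one key for each argument. drive_tool: Moves the arm, as the interface text tells. Its arguments: {"type":"object","properties":{"increments":{"type":"array"},"squeeze":{"type":"number"}},"required":["increments"]}

```bash
mkdir -p pics; ls
python3 - <<'E'
from plant import r,capture,camera_model
import cv2
s=r.get_state();print(s)
for n in("top","side"):
    cv2.imwrite(f"pics/{n}0.png",capture(n)[:,:,::-1]);print(n,camera_model(n))
print(camera_model("wrist"))
E
```

```text
pics
{'time_s': 0.0, 'joints': array([-4.73783069e+01,  2.05911230e+01,  6.33104765e-01, -1.84538435e-02,
       -7.01360694e+01, -1.65072092e+01]), 'qd': array([ 0.03650641,  0.02559934,  0.00677286, -0.08622371,  0.02386451,
        0.07456577]), 'joint_torque': array([-2.06936024e-04, -5.82725823e+01,  2.93055815e+01,  6.99714750e+00,
        6.93383030e-03, -1.37544289e-04]), 'tcp_pos': array([ 0.29687323, -0.6056818 ,  0.23662636]), 'eef_rot': array([ 1.79904861e+02, -1.01032950e-02, -1.53891792e+02]), 'contact_force': array([0.84971057, 0.74290239, 0.82116452]), 'moment': array([ 0.0127588 ,  0.01108434, -0.00568154]), 'gripper_force': 0.0, 'gripper_width': 0.08764424348617597}
top {'camera_matrix': array([[492.23523827,   0.        , 316.58677579],
       [  0.        , 492.23523827, 242.39251411],
       [  0.        ,   0.        ,   1.        ]]), 'k1': 0.03739247666809322, 'rvec': array([ 2.13069545, -2.18143624,  0.06828063]), 'tvec': array([0.054325  , 0.4393011 , 0.89651479])}
side {'camera_matrix': array([[482.23666244,   0.        , 311.99257578],
       [  0.        , 482.23666244, 234.55184892],
       [  0.        ,   0.        ,   1.        ]]), 'k1': -0.10285054243821569, 'rvec': array([ 0.75692899, -2.40720112,  1.30025144]), 'tvec': array([0.37434673, 0.16494321, 0.75063426])}
{'camera_matrix': array([[339.695367  ,   0.        , 323.78103517],
       [  0.        , 339.695367  , 236.49830494],
       [  0.        ,   0.        ,   1.        ]]), 'k1': -0.04233764629469157, 'rvec': array([-1.56513462, -2.50655979, -0.38953396]), 'tvec': array([ 0.67451159, -0.03934653,  0.39210512])}
```

View pics/top0.png

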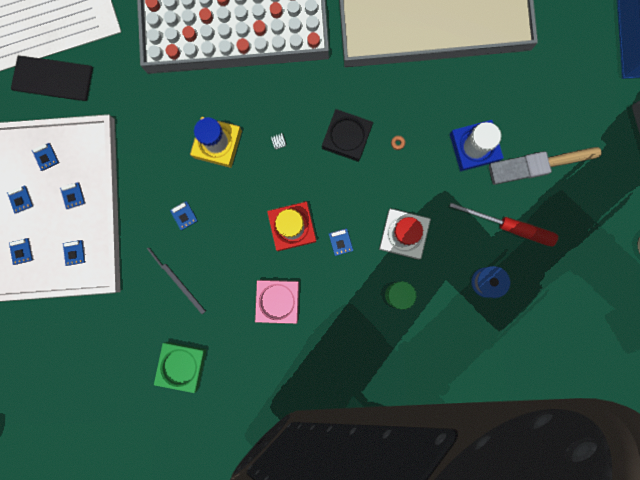

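View pics/side0.png

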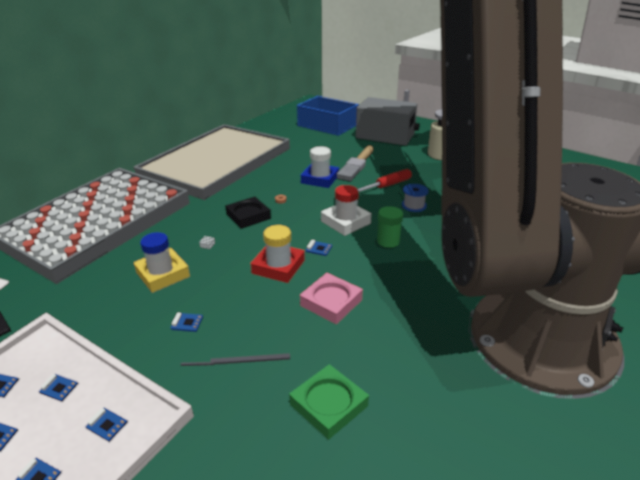

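The top view shows these jars in these holders:
- Blue jar in the yellow holder, about (210,138).
- Yellow jar in the red holder, about (290,225).
- Red jar in the white holder, about (407,232).
- White jar in the blue holder, about (480,142).

The black holder at (348,135) is empty. The board lies at (341,242). The side view agrees. Plan: blue→black, yellow→yellow, red→red, white→white, blue→blue. Next I fit silhouettes to get positions.

```bash
cat > fit.py <<'E'
import numpy as np,cv2
from scipy.optimize import minimize
from plant import r,capture,camera_model
def project(P,m):
    R,_=cv2.Rodrigues(m["rvec"]);c=np.asarray(P,float)@R.T+m["tvec"];s=c[:,:2]/c[:,2:]
    s=s*(1+m["k1"]*(s**2).sum(1,keepdims=True));K=m["camera_matrix"]
    return s*[K[0,0],K[1,1]]+K[:2,2]
def hull(P,m,S=8):
    h=cv2.convexHull(((project(P,m)+.5)*S).astype(np.float32))
    im=np.zeros((480,640),np.uint8)
    cv2.fillPoly(im,[np.round((h-.5)*16/1/S*1).astype(np.int32)],255,cv2.LINE_AA,4)
    return im/255.
def pts_cyl(x,y,rad,z0,z1):
    a=np.linspace(0,2*np.pi,48)
    return np.array([[x+rad*np.cos(t),y+rad*np.sin(t),z] for z in(z0,z1) for t in a])
def pts_box(x,y,yaw,h=.038):
    c,s=np.cos(yaw),np.sin(yaw)
    return np.array([[x+c*u-s*v,y+s*u+c*v,z] for u in(-h,h) for v in(-h,h) for z in(0,.024)])
def back(px,z,m):
    f=lambda p:((project([[p[0],p[1],z]],m)[0]-px)**2).sum()
    return minimize(f,[.6,0],method="Nelder-Mead",options=dict(xatol=1e-5,fatol=1e-6)).x
def mask(img,col):
    H,S,V=[c.astype(int) for c in cv2.split(cv2.cvtColor(img,cv2.COLOR_RGB2HSV))]
    return dict(red=((H<8)|(H>172))&(S>150)&(V>60),yellow=(H>17)&(H<32)&(S>130)&(V>80),
      blue=(H>108)&(H<130)&(S>150)&(V>50),white=(S<60)&(V>95),black=(V<60)&(S<90))[col].astype(float)
def fit(img,col,px,kind,m,occ=None):
    z=.075 if kind=="jar" else .024
    p0=back(px,z,m);M=mask(img,col)
    w=np.zeros((480,640));cv2.circle(w,tuple(map(int,px)),22 if kind=="jar" else 38,1,-1)
    if occ is not None: w*=1-np.clip(cv2.dilate(hull(pts_cyl(*occ,.024,.01,.08),m),np.ones((5,5))),0,1)
    def cost(p):
        P=pts_cyl(p[0],p[1],.024,.062,.08) if kind=="jar" else pts_box(*p)
        return (w*np.abs(hull(P,m)-M)).sum()
    best=None
    for yaw in ([0] if kind=="jar" else np.radians([-20,0,20,40])):
        x=list(p0)+([] if kind=="jar" else [yaw]);n=len(x)
        sim=np.array([x]+[np.array(x)+.008*np.eye(n)[i]*(1 if i<2 else 15) for i in range(n)])
        o=minimize(cost,x,method="Nelder-Mead",options=dict(initial_simplex=sim,xatol=1e-4,fatol=.1))
        if best is None or o.fun<best.fun: best=o
    print(kind,col,np.round(best.x,4),"resid px",round(best.fun,1),"mask",(w*M).sum()); return best.x
E
python3 - <<'E'
from fit import *
m=camera_model("top");img=capture("top")
J={c:fit(img,c,p,"jar",m) for c,p in dict(blue=(208,131),yellow=(289,221),red=(408,230),white=(486,136)).items()}
Hh={}
for c,p,o in[("yellow",(216,142),"blue"),("red",(291,226),"yellow"),("white",(406,233),"red"),("blue",(477,145),"white"),("black",(348,135),None)]:
    Hh[c]=fit(img,c,p,"holder",m,J[o][:2] if o else None)
    if o: print("   jar",o,"- holder mm",np.round(1e3*(J[o]-Hh[c][:2]),1))
o=img[:,:,::-1].copy()
for x in J.values(): cv2.polylines(o,[cv2.convexHull(project(pts_cyl(*x,.024,.062,.08),m).round().astype(int).astype(np.int32))],1,(255,0,255))
for x in Hh.values(): cv2.polylines(o,[cv2.convexHull(project(pts_box(*x),m).round().astype(np.int32))],1,(0,255,0))
cv2.imwrite("pics/o1.png",cv2.resize(o[90:290,160:530],None,fx=2.1,fy=2.1))
E
```

```text
jar blue [0.6458 0.2365] resid px 116.1 mask 581.0
jar yellow [0.4729 0.0915] resid px 61.7 mask 609.0
jar red [ 0.4528 -0.1181] resid px 110.8 mask 583.0
jar white [ 0.6159 -0.2585] resid px 115.1 mask 820.0
holder yellow [ 0.6435  0.2367 -0.297 ] resid px 59.1 mask 744.8509803921568
   jar blue - holder mm [ 2.3 -0.2]
holder red [0.4754 0.0917 0.2136] resid px 101.9 mask 669.5607843137254
   jar yellow - holder mm [-2.5 -0.1]
holder white [ 0.4554 -0.1195  1.2972] resid px 92.0 mask 710.1372549019609
   jar red - holder mm [-2.7  1.4]
holder blue [ 0.6204 -0.2613  0.217 ] resid px 85.9 mask 629.2352941176471
   jar white - holder mm [-4.5  2.8]
holder black [ 0.6484 -0.0176  1.1962] resid px 156.7 mask 1662.0
```

View pics/o1.png

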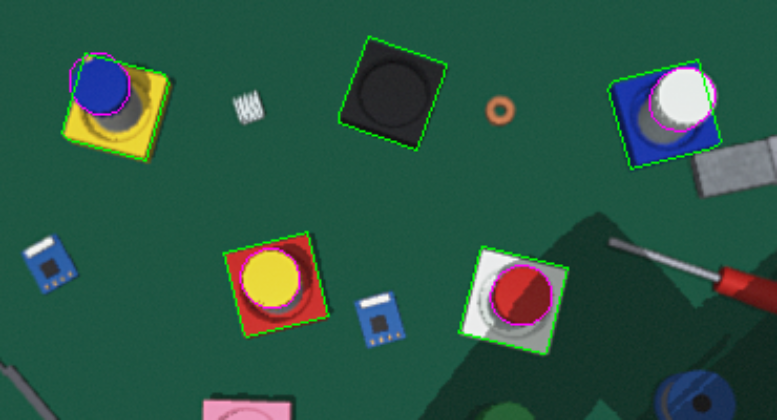

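Overlay: the green holder outlines (e.g. the black one centred at crop (393,93)) match. The fitted caps sit within 1–3 mm of their holder centres, which is consistent. I'll turn the tool so its axes line up with the world, and go above the white jar, parking that one first.

drive_tool:
  increments:
    - [[1,0,0,0,0.0725],[1,0,0,0,0.0725],[1,0,0,0,0.0725],[1,0,0,0,0.0725]]

```text
time_s: 0.65
tcp_pos: [0.297, -0.6059, 0.2372]
eef_rot: [180.0, -0.0, -179.9]
contact_force: [-0.7, 0.1, -0.7]
gripper_width: 0.0879
gripper_force: 0.0
```

drive_tool:
  increments:
    - [[1,-0.89,0.96,0,0],[1,-0.89,0.96,0,0],[1,-0.89,0.96,0,0],[1,-0.89,0.96,0,0]]

```text
time_s: 1.15
tcp_pos: [0.4055, -0.4892, 0.2377]
eef_rot: [-180.0, 0.0, -179.7]
contact_force: [0.3, -0.4, -0.4]
gripper_width: 0.0872
gripper_force: 0.0
```

drive_tool:
  increments:
    - [[1,-0.89,0.96,0,0],[1,-0.89,0.96,0,0],[1,-0.89,0.96,0,0]]

```text
time_s: 1.52
tcp_pos: [0.5118, -0.3743, 0.2375]
eef_rot: [180.0, -0.0, -179.8]
contact_force: [-0.5, -1.0, -0.1]
gripper_width: 0.0876
gripper_force: 0.0
```

drive_tool:
  increments:
    - [[1,-0.89,0.96,0,0],[1,-0.89,0.96,0,0],[1,-0.89,0.96,0,0],[1,-0.89,0.96,0,0],[1,-0.89,0.96,0,0]]

```text
time_s: 2.15
tcp_pos: [0.6169, -0.2611, 0.2373]
eef_rot: [-180.0, -0.0, -180.0]
contact_force: [-0.1, -0.1, 0.7]
gripper_width: 0.087
gripper_force: 0.0
```

Run:
```python
from fit import *
print(r.get_state()["tcp_pos"], r.get_state()["eef_rot"])
m=camera_model("wrist");img=capture("wrist")[:,:,::-1].copy()
for p in project([[.6204,-.2613,.08],[.6175,-.26,.08]],m): cv2.circle(img,tuple(p.round().astype(int).tolist()),3,(255,0,255),-1)
cv2.imwrite("pics/w1.png",img)
```

```text
[ 0.6168846  -0.26114313  0.23728652] [-1.79998775e+02 -3.88085581e-02 -1.79957217e+02]
```

View pics/w1.png

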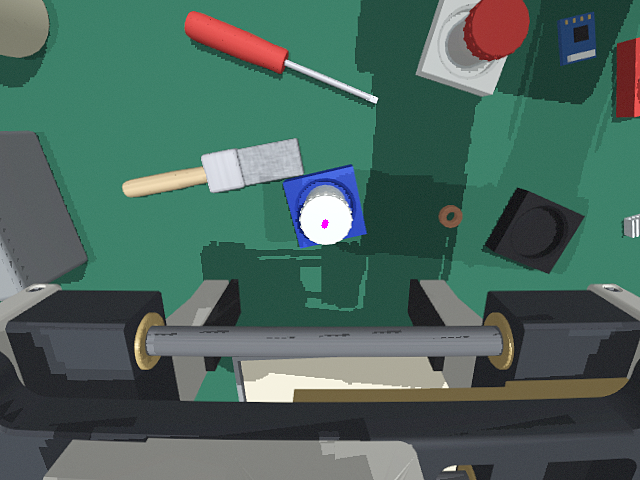

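Wrist view: the white cap is centred at about (326,218), within ~4 mm of the estimate under the TCP, and the fingers are clear of the holder. I'll descend and grip.

drive_tool:
  increments:
    - [[1,0.01,0.01,0.72,0],[1,0.01,0.01,0.72,0],[1,0.01,0.01,0.72,0]]

```text
time_s: 2.58
tcp_pos: [0.6142, -0.2602, 0.1493]
eef_rot: [180.0, -0.2, 179.9]
contact_force: [1.2, 0.1, 0.9]
gripper_width: 0.0874
gripper_force: 0.0
```

drive_tool:
  increments:
    - [[1,0,0,0.35,0],[1,0,0,0.73,0],[1,0,0,0.73,0],[1,0,0,0.73,0]]

```text
time_s: 3.08
tcp_pos: [0.6177, -0.2601, 0.0663]
eef_rot: [-179.9, 0.2, -180.0]
contact_force: [0.1, -0.4, 0.6]
gripper_width: 0.0875
gripper_force: 0.0
```

drive_tool:
  increments:
    - [[-0.2,0,0,0,0],[-0.2,0,0,0,0],[-0.2,0,0,0,0],[-0.2,0,0,0,0],[-0.2,0,0,0,0]]
  squeeze: 20

```text
time_s: 3.7
tcp_pos: [0.6163, -0.2592, 0.0637]
eef_rot: [-180.0, 0.0, -180.0]
contact_force: [0.2, 0.7, 0.2]
gripper_width: 0.0476
gripper_force: 20.0
```

Gripped at 47.6 mm, matching the cap. Lift and carry to black.

drive_tool:
  increments:
    - [[-0.2,0,0,-0.3,0],[-0.2,0,0,-0.75,0],[-0.2,0,0,-0.75,0],[-0.2,0,0,-0.75,0]]

```text
time_s: 4.2
tcp_pos: [0.6158, -0.2589, 0.1533]
eef_rot: [180.0, -0.0, 180.0]
contact_force: [-0.8, 0.7, -1.8]
gripper_width: 0.0474
gripper_force: 20.0
```

drive_tool:
  increments:
    - [[-0.2,-0.05,0.35,0,0],[-0.2,-0.1,0.7,0,0],[-0.2,-0.135,1,0,0],[-0.2,-0.135,1,0,0]]

```text
time_s: 4.7
tcp_pos: [0.6319, -0.1368, 0.1518]
eef_rot: [180.0, -0.2, -179.8]
contact_force: [-0.0, -0.4, -1.8]
gripper_width: 0.0476
gripper_force: 20.0
```

drive_tool:
  increments:
    - [[-0.2,-0.05,0.35,0,0],[-0.2,-0.1,0.7,0,0],[-0.2,-0.135,1,0,0],[-0.2,-0.135,1,0,0],[-0.2,-0.135,1,0,0]]

```text
time_s: 5.32
tcp_pos: [0.6479, -0.0198, 0.1525]
eef_rot: [-180.0, -0.1, -180.0]
contact_force: [0.8, 0.3, -1.6]
gripper_width: 0.0475
gripper_force: 20.0
```

Run:
```python
from fit import *
print(r.get_state()["tcp_pos"], r.get_state()["eef_rot"],r.get_state()["gripper_width"])
m=camera_model("wrist");img=capture("wrist")[:,:,::-1].copy()
for p in project([[.6484,-.0176,.024]],m): cv2.circle(img,tuple(p.round().astype(int).tolist()),3,(255,0,255),-1)
cv2.imwrite("pics/w2.png",img)
```

```text
[ 0.64794374 -0.0198134   0.15249156] [-1.79973615e+02 -1.09967220e-01 -1.79985023e+02] 0.04751673053718699
```

View pics/w2.png

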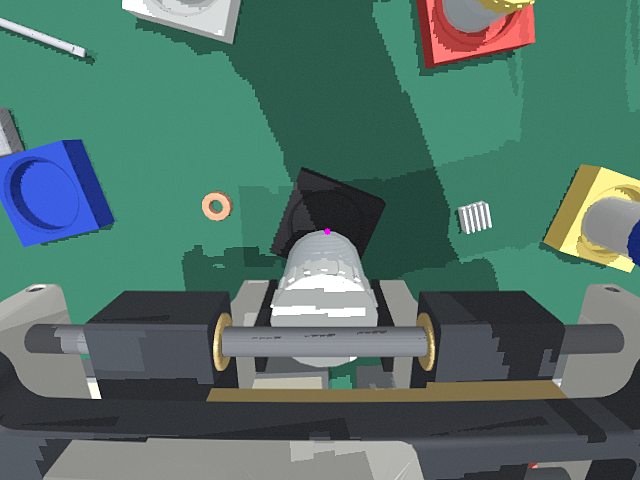

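Wrist view: the jar hangs straight, and the projected black centre (327,231) is consistent with the recess. Lower, release, rise.

drive_tool:
  increments:
    - [[-0.2,0,0.018,0.3,0],[-0.2,0,0.018,0.55,0],[-0.2,0,0.018,0.67,0],[-0.2,0,0.018,0.73,0],[-0.2,0,0.018,0.73,0]]

```text
time_s: 6.0
tcp_pos: [0.6488, -0.0174, 0.0662]
eef_rot: [-180.0, 0.0, 180.0]
contact_force: [-0.2, -1.4, -0.3]
gripper_width: 0.0472
gripper_force: 20.0
```

drive_tool:
  increments:
    - [[-0.2,0,0,0.005,0],[0.3,0,0,0.005,0],[1,0,0,0.005,0],[1,0,0,0.005,0],[1,0,0,0.005,0]]

```text
time_s: 6.62
tcp_pos: [0.6486, -0.017, 0.0655]
eef_rot: [180.0, 0.0, -180.0]
contact_force: [-1.1, -0.3, -1.1]
gripper_width: 0.0815
gripper_force: 0.0
```

drive_tool:
  increments:
    - [[1,0,0,-0.4,0],[1,0,0,-0.83,0],[1,0,0,-0.83,0],[1,0,0,-0.83,0]]

```text
time_s: 7.12
tcp_pos: [0.6483, -0.0169, 0.1649]
eef_rot: [180.0, 0.0, -180.0]
contact_force: [-0.4, -0.8, 0.0]
gripper_width: 0.0877
gripper_force: 0.0
```

drive_tool:
  increments:
    - [[1,0.02,0.5,0,0],[1,0.02,1,0,0],[1,0.02,1,0,0]]

```text
time_s: 7.5
tcp_pos: [0.6453, 0.1064, 0.1631]
eef_rot: [-180.0, -0.1, -179.8]
contact_force: [0.3, -1.1, -0.9]
gripper_width: 0.088
gripper_force: 0.0
```

drive_tool:
  increments:
    - [[1,0.02,0.5,0,0],[1,0.02,1,0,0],[1,0.02,1,0,0],[1,0.02,1,0,0]]

```text
time_s: 8.0
tcp_pos: [0.643, 0.2225, 0.1634]
eef_rot: [-179.9, -0.1, -180.0]
contact_force: [0.3, -0.2, 0.4]
gripper_width: 0.0875
gripper_force: 0.0
```

drive_tool:
  increments:
    - [[1,0.01,0.115,0,0],[1,0.01,0.115,0,0],[1,0.01,0.115,0,0]]

```text
time_s: 8.38
tcp_pos: [0.6425, 0.2363, 0.165]
eef_rot: [180.0, -0.0, 180.0]
contact_force: [0.5, 0.6, -0.5]
gripper_width: 0.0877
gripper_force: 0.0
```

Run:
```python
from fit import *
print(r.get_state()["tcp_pos"], r.get_state()["eef_rot"])
m=camera_model("wrist");img=capture("wrist")[:,:,::-1].copy()
for p in project([[.643,.2365,.08],[.6484,-.0176,.08]],m): cv2.circle(img,tuple(p.round().astype(int).tolist()),3,(255,0,255),-1)
cv2.imwrite("pics/w3.png",img)
```

```text
[0.64251045 0.23627958 0.16501537] [ 1.79997783e+02 -1.73109671e-03  1.79984266e+02]
```

View pics/w3.png

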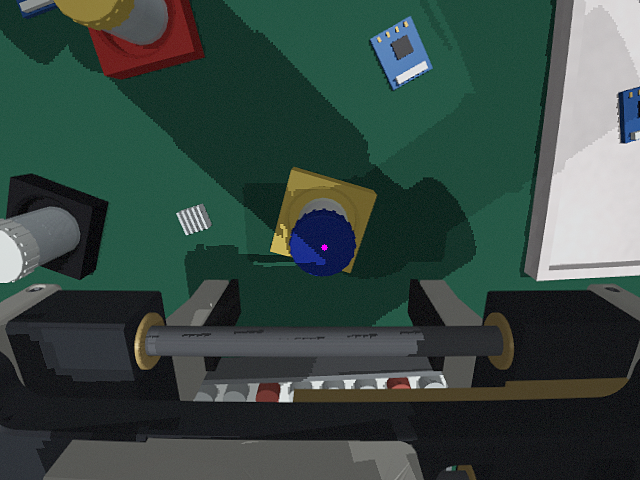

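Wrist view: the blue cap is at (323,243), within 3 mm of the marker. The white jar stands upright in black at (40,240). Grip and carry the blue jar high over to the blue holder.

drive_tool:
  increments:
    - [[1,0.012,0,0.4,0],[1,0.012,0,0.7,0],[1,0.012,0,0.845,0],[1,0.012,0,0.845,0]]

```text
time_s: 8.93
tcp_pos: [0.6408, 0.2362, 0.0627]
eef_rot: [-179.9, -0.1, -180.0]
contact_force: [-0.1, -1.1, 0.4]
gripper_width: 0.0874
gripper_force: 0.0
```

drive_tool:
  increments:
    - [[-0.2,0,0,0,0],[-0.2,0,0,0,0],[-0.2,0,0,0,0],[-0.2,0,0,0,0],[-0.2,0,0,0,0]]
  squeeze: 20

```text
time_s: 9.55
tcp_pos: [0.6411, 0.2368, 0.0639]
eef_rot: [180.0, 0.0, -180.0]
contact_force: [-1.1, -1.2, 1.5]
gripper_width: 0.0475
gripper_force: 20.0
```

drive_tool:
  increments:
    - [[-0.2,0,0,-0.3,0],[-0.2,0,0,-0.75,0],[-0.2,0,0,-1,0],[-0.2,0,0,-1,0]]

```text
time_s: 10.05
tcp_pos: [0.6422, 0.2375, 0.1867]
eef_rot: [179.8, 0.2, -180.0]
contact_force: [-0.6, -0.0, -3.3]
gripper_width: 0.0475
gripper_force: 20.0
```

drive_tool:
  increments:
    - [[-0.2,0.02,-0.3,0,0],[-0.2,0.04,-0.65,0,0],[-0.2,0.04,-1,0,0]]

```text
time_s: 10.42
tcp_pos: [0.6351, 0.1156, 0.1819]
eef_rot: [-180.0, -0.1, -180.0]
contact_force: [1.1, -0.3, -1.1]
gripper_width: 0.0475
gripper_force: 20.0
```

drive_tool:
  increments:
    - [[-0.2,0.02,-0.35,0,0],[-0.2,0.04,-0.7,0,0],[-0.2,0.04,-1,0,0]]

```text
time_s: 10.8
tcp_pos: [0.6303, -0.0048, 0.182]
eef_rot: [-180.0, -0.1, 180.0]
contact_force: [-0.6, 0.9, -1.6]
gripper_width: 0.0476
gripper_force: 20.0
```

drive_tool:
  increments:
    - [[-0.2,0.02,-0.35,0,0],[-0.2,0.04,-0.7,0,0],[-0.2,0.04,-1,0,0]]

```text
time_s: 11.18
tcp_pos: [0.6256, -0.1246, 0.1819]
eef_rot: [180.0, -0.1, 180.0]
contact_force: [0.3, -0.2, -1.5]
gripper_width: 0.0471
gripper_force: 20.0
```

drive_tool:
  increments:
    - [[-0.2,0.02,-0.35,0,0],[-0.2,0.04,-0.7,0,0],[-0.2,0.04,-1,0,0],[-0.2,0.04,-1,0,0]]

```text
time_s: 11.68
tcp_pos: [0.6207, -0.2454, 0.1815]
eef_rot: [180.0, -0.2, 179.8]
contact_force: [0.1, 0.2, -1.0]
gripper_width: 0.0473
gripper_force: 20.0
```

drive_tool:
  increments:
    - [[-0.2,0.01,-0.15,0,0],[-0.2,0.01,-0.15,0,0],[-0.2,0.01,-0.15,0,0],[-0.2,0.01,-0.15,0,0]]

```text
time_s: 12.18
tcp_pos: [0.6208, -0.2606, 0.1835]
eef_rot: [180.0, 0.0, -179.9]
contact_force: [-0.8, -0.3, -2.3]
gripper_width: 0.0476
gripper_force: 20.0
```

drive_tool:
  increments:
    - [[-0.2,0,0,0.35,0],[-0.2,0,0,0.7,0],[-0.2,0,0,0.9,0],[-0.2,0,0,0.99,0],[-0.2,0,0,0.99,0]]

```text
time_s: 12.8
tcp_pos: [0.6212, -0.2612, 0.0651]
eef_rot: [-180.0, 0.0, -180.0]
contact_force: [0.2, 0.2, -1.8]
gripper_width: 0.0474
gripper_force: 20.0
```

drive_tool:
  increments:
    - [[-0.2,0,0,0,0],[0.3,0,0,0,0],[1,0,0,0,0],[1,0,0,0,0],[1,0,0,0,0]]

```text
time_s: 13.42
tcp_pos: [0.6208, -0.2612, 0.0649]
eef_rot: [-180.0, 0.0, -180.0]
contact_force: [0.4, 0.8, -0.2]
gripper_width: 0.0815
gripper_force: 0.0
```

drive_tool:
  increments:
    - [[1,0,0,-0.4,0],[1,0,0,-0.8,0],[1,0,0,-1,0],[1,0,0,-1,0]]

```text
time_s: 13.92
tcp_pos: [0.622, -0.2616, 0.1876]
eef_rot: [-179.9, 0.3, -180.0]
contact_force: [-0.3, -0.5, -1.0]
gripper_width: 0.0875
gripper_force: 0.0
```

drive_tool:
  increments:
    - [[1,0.2,0.4,0,0],[1,0.4,0.8,0,0],[1,0.405,0.98,0,0]]

```text
time_s: 14.3
tcp_pos: [0.5701, -0.1418, 0.1841]
eef_rot: [180.0, -0.1, -179.9]
contact_force: [0.5, -0.6, 0.4]
gripper_width: 0.0876
gripper_force: 0.0
```

drive_tool:
  increments:
    - [[1,0.2,0.5,0,0],[1,0.405,0.98,0,0],[1,0.405,0.98,0,0]]

```text
time_s: 14.68
tcp_pos: [0.5218, -0.0232, 0.1843]
eef_rot: [180.0, -0.0, -179.7]
contact_force: [0.7, -1.0, 0.9]
gripper_width: 0.0874
gripper_force: 0.0
```

drive_tool:
  increments:
    - [[1,0.2,0.5,0,0],[1,0.405,0.98,0,0],[1,0.405,0.98,0,0],[1,0.405,0.98,0,0],[1,0.405,0.98,0,0]]

```text
time_s: 15.3
tcp_pos: [0.4751, 0.0904, 0.1844]
eef_rot: [-180.0, -0.0, 179.9]
contact_force: [0.2, 0.0, 0.0]
gripper_width: 0.0877
gripper_force: 0.0
```

Run:
```python
from fit import *
print(r.get_state()["tcp_pos"], r.get_state()["eef_rot"])
m=camera_model("wrist");img=capture("wrist")[:,:,::-1].copy()
for p in project([[.474,.0915,.08]],m): cv2.circle(img,tuple(p.round().astype(int).tolist()),3,(255,0,255),-1)
t=capture("top")[:,:,::-1]
cv2.imwrite("pics/w4.png",np.hstack([cv2.resize(img,(400,300)),cv2.resize(t,(400,300))]))
```

```text
[0.47513066 0.09037087 0.1843767 ] [-1.79970561e+02 -3.88925394e-02  1.79922840e+02]
```

View pics/w4.png

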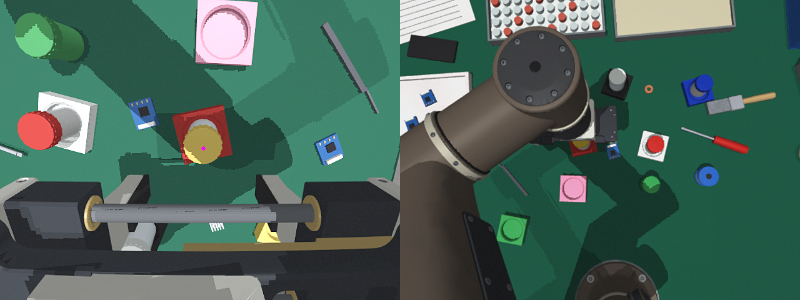

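The blue jar stands in blue in the top view, at half-scale (702,88). The yellow cap is under the marker at (203,146). Next move: yellow jar to the yellow holder.

drive_tool:
  increments:
    - [[1,0.012,0,0.4,0],[1,0.012,0,0.75,0],[1,0.012,0,1,0],[1,0.012,0,1,0],[1,0.012,0,1,0]]

```text
time_s: 16.02
tcp_pos: [0.4743, 0.0914, 0.0657]
eef_rot: [180.0, 0.1, 180.0]
contact_force: [-0.3, -0.4, 0.2]
gripper_width: 0.0876
gripper_force: 0.0
```

drive_tool:
  increments:
    - [[-0.2,0,0,0,0],[-0.2,0,0,0,0],[-0.2,0,0,0,0],[-0.2,0,0,0,0],[-0.2,0,0,0,0]]
  squeeze: 20

```text
time_s: 16.65
tcp_pos: [0.4735, 0.0916, 0.0649]
eef_rot: [180.0, 0.0, -180.0]
contact_force: [-0.5, -0.8, 1.1]
gripper_width: 0.0477
gripper_force: 20.0
```

drive_tool:
  increments:
    - [[-0.2,0,0,-0.3,0],[-0.2,0,0,-0.75,0],[-0.2,0,0,-1,0],[-0.2,0,0,-1,0]]

```text
time_s: 17.15
tcp_pos: [0.4746, 0.0922, 0.1871]
eef_rot: [179.9, 0.2, -180.0]
contact_force: [0.1, 1.0, -1.5]
gripper_width: 0.0477
gripper_force: 20.0
```

drive_tool:
  increments:
    - [[-0.2,-0.24,0.2,0,0],[-0.2,-0.5,0.42,0,0],[-0.2,-0.71,0.605,0,0]]

```text
time_s: 17.52
tcp_pos: [0.559, 0.1648, 0.1832]
eef_rot: [-179.9, -0.1, -180.0]
contact_force: [-0.6, -0.7, -0.6]
gripper_width: 0.0473
gripper_force: 20.0
```

drive_tool:
  increments:
    - [[-0.2,-0.24,0.2,0,0],[-0.2,-0.5,0.42,0,0],[-0.2,-0.71,0.605,0,0],[-0.2,-0.71,0.605,0,0],[-0.2,-0.71,0.605,0,0]]

```text
time_s: 18.15
tcp_pos: [0.6429, 0.2363, 0.1831]
eef_rot: [-179.9, -0.1, -180.0]
contact_force: [-0.3, -0.7, -1.1]
gripper_width: 0.0477
gripper_force: 20.0
```

drive_tool:
  increments:
    - [[-0.2,0,0,0.35,0],[-0.2,0,0,0.7,0],[-0.2,0,0,0.9,0],[-0.2,0,0,0.99,0],[-0.2,0,0,0.99,0]]

```text
time_s: 18.77
tcp_pos: [0.6436, 0.2363, 0.0662]
eef_rot: [-180.0, 0.0, -180.0]
contact_force: [-0.2, 0.5, -0.5]
gripper_width: 0.0475
gripper_force: 20.0
```

drive_tool:
  increments:
    - [[-0.2,0,0,0,0],[0.3,0,0,0,0],[1,0,0,0,0],[1,0,0,0,0],[1,0,0,0,0]]

```text
time_s: 19.4
tcp_pos: [0.6438, 0.2368, 0.066]
eef_rot: [180.0, 0.0, -180.0]
contact_force: [-0.2, -0.3, 0.2]
gripper_width: 0.0813
gripper_force: 0.0
```

drive_tool:
  increments:
    - [[1,0,0,-0.4,0],[1,0,0,-0.8,0],[1,0,0,-1,0],[1,0,0,-1,0]]

```text
time_s: 19.9
tcp_pos: [0.6449, 0.2374, 0.1889]
eef_rot: [179.9, 0.2, -180.0]
contact_force: [0.3, -0.6, -0.8]
gripper_width: 0.0876
gripper_force: 0.0
```

drive_tool:
  increments:
    - [[1,0.2,-0.4,0,0],[1,0.4,-0.8,0,0],[1,0.528,-0.985,0,0]]

```text
time_s: 20.27
tcp_pos: [0.5786, 0.1163, 0.185]
eef_rot: [-180.0, -0.1, 179.9]
contact_force: [0.1, -0.0, 0.7]
gripper_width: 0.0876
gripper_force: 0.0
```

drive_tool:
  increments:
    - [[1,0.25,-0.5,0,0],[1,0.528,-0.985,0,0],[1,0.528,-0.985,0,0]]

```text
time_s: 20.65
tcp_pos: [0.5145, -0.0023, 0.1853]
eef_rot: [-180.0, -0.1, 179.9]
contact_force: [1.3, 0.8, 1.2]
gripper_width: 0.0879
gripper_force: 0.0
```

drive_tool:
  increments:
    - [[1,0.25,-0.5,0,0],[1,0.528,-0.985,0,0],[1,0.528,-0.985,0,0],[1,0.528,-0.985,0,0],[1,0.528,-0.985,0,0]]

```text
time_s: 21.28
tcp_pos: [0.4546, -0.1171, 0.1858]
eef_rot: [-180.0, -0.0, -179.9]
contact_force: [0.8, 0.4, 0.2]
gripper_width: 0.0873
gripper_force: 0.0
```

Run:
```python
from fit import *
print(r.get_state()["tcp_pos"], r.get_state()["eef_rot"])
m=camera_model("wrist");img=capture("wrist")[:,:,::-1].copy()
for p in project([[.4535,-.1185,.08]],m): cv2.circle(img,tuple(p.round().astype(int).tolist()),3,(255,0,255),-1)
t=capture("top")[:,:,::-1]
cv2.imwrite("pics/w5.png",np.hstack([cv2.resize(img,(400,300)),cv2.resize(t,(400,300))]))
```

```text
[ 0.45459969 -0.11709668  0.18576108] [-1.79998221e+02 -3.00637180e-03 -1.79939478e+02]
```

View pics/w5.png

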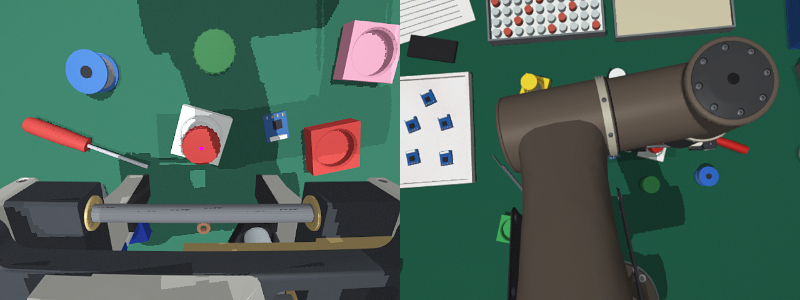

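The red cap is under the marker at (201,148), and the yellow jar stands in yellow. Next move: red jar to the red holder.

drive_tool:
  increments:
    - [[1,0.012,-0.01,0.4,0],[1,0.012,-0.01,0.75,0],[1,0.012,-0.01,1,0],[1,0.012,-0.01,1,0],[1,0.012,-0.01,1,0]]

```text
time_s: 22.0
tcp_pos: [0.4534, -0.1187, 0.0668]
eef_rot: [-180.0, 0.0, -179.9]
contact_force: [0.1, 0.4, -0.3]
gripper_width: 0.0877
gripper_force: 0.0
```

drive_tool:
  increments:
    - [[-0.2,0,0,0,0],[-0.2,0,0,0,0],[-0.2,0,0,0,0],[-0.2,0,0,0,0],[-0.2,0,0,0,0]]
  squeeze: 20

```text
time_s: 22.62
tcp_pos: [0.4524, -0.1191, 0.0661]
eef_rot: [180.0, 0.0, -180.0]
contact_force: [-0.2, 0.3, 1.6]
gripper_width: 0.0473
gripper_force: 20.0
```

drive_tool:
  increments:
    - [[-0.2,0,0,-0.3,0],[-0.2,0,0,-0.75,0],[-0.2,0,0,-1,0],[-0.2,0,0,-1,0]]

```text
time_s: 23.12
tcp_pos: [0.4536, -0.119, 0.1882]
eef_rot: [180.0, 0.3, -180.0]
contact_force: [-0.2, -0.2, -1.3]
gripper_width: 0.0478
gripper_force: 20.0
```

drive_tool:
  increments:
    - [[-0.2,-0.03,0.3,0,0],[-0.2,-0.06,0.6,0,0],[-0.2,-0.093,0.875,0,0]]

```text
time_s: 23.5
tcp_pos: [0.4626, -0.0132, 0.1847]
eef_rot: [-180.0, -0.1, 180.0]
contact_force: [0.4, 0.4, -1.3]
gripper_width: 0.0476
gripper_force: 20.0
```

drive_tool:
  increments:
    - [[-0.2,-0.03,0.3,0,0],[-0.2,-0.06,0.6,0,0],[-0.2,-0.093,0.875,0,0],[-0.2,-0.093,0.875,0,0],[-0.2,-0.093,0.875,0,0]]

```text
time_s: 24.12
tcp_pos: [0.4738, 0.0906, 0.1848]
eef_rot: [-179.9, -0.1, -180.0]
contact_force: [-0.4, -1.0, -1.8]
gripper_width: 0.0472
gripper_force: 20.0
```

drive_tool:
  increments:
    - [[-0.2,0,0,0.35,0],[-0.2,0,0,0.7,0],[-0.2,0,0,0.9,0],[-0.2,0,0,0.99,0],[-0.2,0,0,0.99,0]]

```text
time_s: 24.75
tcp_pos: [0.4746, 0.0903, 0.067]
eef_rot: [-180.0, -0.0, 180.0]
contact_force: [0.4, 0.3, -2.1]
gripper_width: 0.0476
gripper_force: 20.0
```

drive_tool:
  increments:
    - [[-0.2,0,0,0,0],[0.3,0,0,0,0],[1,0,0,0,0],[1,0,0,0,0],[1,0,0,0,0]]

```text
time_s: 25.38
tcp_pos: [0.4747, 0.091, 0.0673]
eef_rot: [180.0, 0.0, -180.0]
contact_force: [-0.2, 0.0, -0.7]
gripper_width: 0.0813
gripper_force: 0.0
```

drive_tool:
  increments:
    - [[1,0,0,-0.4,0],[1,0,0,-0.8,0],[1,0,0,-1,0],[1,0,0,-1,0]]

```text
time_s: 25.88
tcp_pos: [0.4757, 0.0915, 0.1893]
eef_rot: [179.9, 0.2, -180.0]
contact_force: [-0.6, 0.9, -1.8]
gripper_width: 0.0873
gripper_force: 0.0
```

drive_tool:
  increments:
    - [[1,-0.35,-0.2,0,0],[1,-0.725,-0.45,0,0],[1,-0.725,-0.45,0,0]]

```text
time_s: 26.25
tcp_pos: [0.5631, 0.0352, 0.185]
eef_rot: [-179.9, -0.1, 179.9]
contact_force: [-1.6, 0.4, -0.0]
gripper_width: 0.0876
gripper_force: 0.0
```

drive_tool:
  increments:
    - [[1,-0.35,-0.2,0,0],[1,-0.725,-0.45,0,0],[1,-0.725,-0.45,0,0],[1,-0.725,-0.45,0,0],[1,-0.725,-0.45,0,0]]

```text
time_s: 26.88
tcp_pos: [0.6477, -0.0163, 0.1871]
eef_rot: [180.0, -0.0, -179.9]
contact_force: [-0.5, 0.3, -0.3]
gripper_width: 0.0879
gripper_force: 0.0
```

Run:
```python
from fit import *
print(r.get_state()["tcp_pos"], r.get_state()["eef_rot"])
m=camera_model("wrist");img=capture("wrist")[:,:,::-1].copy()
for p in project([[.6484,-.0176,.08]],m): cv2.circle(img,tuple(p.round().astype(int).tolist()),3,(255,0,255),-1)
t=capture("top")[:,:,::-1]
cv2.imwrite("pics/w6.png",np.hstack([cv2.resize(img,(400,300)),cv2.resize(t,(400,300))]))
```

```text
[ 0.64770446 -0.01632252  0.18709685] [ 1.79993052e+02 -2.55871307e-02 -1.79937206e+02]
```

View pics/w6.png

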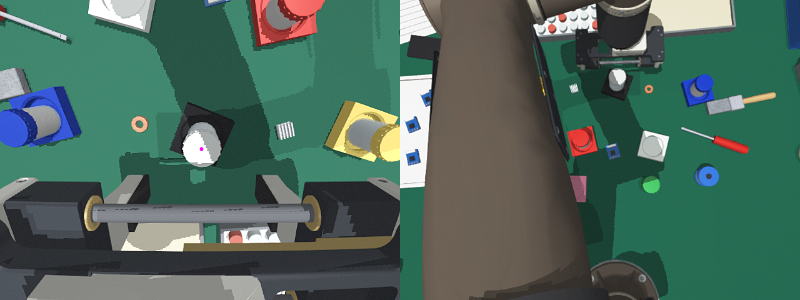

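Red is in red, blue in blue, yellow in yellow. The white cap is under the marker at (201,148). Final transfer.

drive_tool:
  increments:
    - [[1,0,0,0.4,0],[1,0,0,0.75,0],[1,0,0,1,0],[1,0,0,1,0]]

```text
time_s: 27.48
tcp_pos: [0.6467, -0.0169, 0.0652]
eef_rot: [-180.0, -0.2, -180.0]
contact_force: [0.1, 0.2, 1.4]
gripper_width: 0.0881
gripper_force: 0.0
```

drive_tool:
  increments:
    - [[1,0,0,0.02,0],[-0.2,0,0,0.02,0],[-0.2,0,0,0.02,0],[-0.2,0,0,0.02,0],[-0.2,0,0,0.02,0]]
  squeeze: 20

```text
time_s: 28.1
tcp_pos: [0.6487, -0.017, 0.0651]
eef_rot: [180.0, 0.0, -180.0]
contact_force: [-0.7, 0.1, 1.1]
gripper_width: 0.0528
gripper_force: 0.0
```

drive_tool:
  increments:
    - [[-0.2,0,0,0,0],[-0.2,0,0,-0.3,0],[-0.2,0,0,-0.75,0],[-0.2,0,0,-1,0],[-0.2,0,0,-1,0]]

```text
time_s: 28.72
tcp_pos: [0.65, -0.0168, 0.1877]
eef_rot: [179.9, 0.3, -180.0]
contact_force: [-0.1, -0.0, -0.8]
gripper_width: 0.0478
gripper_force: 20.0
```

drive_tool:
  increments:
    - [[-0.2,0.27,-0.14,0,0],[-0.2,0.55,-0.29,0,0],[-0.2,0.8,-0.427,0,0]]

```text
time_s: 29.1
tcp_pos: [0.5506, -0.0688, 0.1832]
eef_rot: [-180.0, -0.1, -180.0]
contact_force: [0.1, 0.5, -0.9]
gripper_width: 0.0472
gripper_force: 20.0
```

drive_tool:
  increments:
    - [[-0.2,0.27,-0.14,0,0],[-0.2,0.55,-0.29,0,0],[-0.2,0.8,-0.427,0,0],[-0.2,0.8,-0.427,0,0],[-0.2,0.8,-0.427,0,0]]

```text
time_s: 29.72
tcp_pos: [0.4567, -0.1195, 0.1843]
eef_rot: [180.0, -0.0, 180.0]
contact_force: [0.1, 0.2, -2.3]
gripper_width: 0.0475
gripper_force: 20.0
```

drive_tool:
  increments:
    - [[-0.2,0,0,0.35,0],[-0.2,0,0,0.7,0],[-0.2,0,0,0.9,0],[-0.2,0,0,0.99,0],[-0.2,0,0,0.99,0]]

```text
time_s: 30.35
tcp_pos: [0.4571, -0.1194, 0.0655]
eef_rot: [-180.0, -0.1, -180.0]
contact_force: [-0.5, 0.7, -0.7]
gripper_width: 0.0473
gripper_force: 20.0
```

drive_tool:
  increments:
    - [[-0.2,0,0,0,0],[0.3,0,0,0,0],[1,0,0,0,0],[1,0,0,0,0],[1,0,0,0,0]]

```text
time_s: 30.98
tcp_pos: [0.4567, -0.1196, 0.0661]
eef_rot: [180.0, 0.0, -180.0]
contact_force: [-0.2, 0.5, 0.2]
gripper_width: 0.0816
gripper_force: 0.0
```

drive_tool:
  increments:
    - [[1,0,0,-0.4,0],[1,0,0,-0.8,0],[1,0,0,-1,0],[1,0,0,-1,0]]

```text
time_s: 31.48
tcp_pos: [0.4579, -0.1195, 0.188]
eef_rot: [180.0, 0.3, -180.0]
contact_force: [0.3, 0.5, -0.2]
gripper_width: 0.0874
gripper_force: 0.0
```

drive_tool:
  increments:
    - [[1,0,-0.5,-0.4,0],[1,0,-1,-0.4,0],[1,0,-1,-0.4,0]]

```text
time_s: 31.85
tcp_pos: [0.4562, -0.2423, 0.2333]
eef_rot: [-180.0, -0.0, 179.8]
contact_force: [0.4, 0.1, -0.9]
gripper_width: 0.0872
gripper_force: 0.0
```

drive_tool:
  increments:
    - [[1,0,-0.5,0,0],[1,0,-1,0,0],[1,0,-1,0,0]]

```text
time_s: 32.22
tcp_pos: [0.4557, -0.3621, 0.2316]
eef_rot: [179.9, -0.2, 179.8]
contact_force: [-0.3, 0.5, -1.5]
gripper_width: 0.0877
gripper_force: 0.0
```

drive_tool:
  increments:
    - [[1,0,-0.5,0,0],[1,0,-1,0,0],[1,0,-1,0,0],[1,0,-1,0,0]]

```text
time_s: 32.72
tcp_pos: [0.4565, -0.4785, 0.2325]
eef_rot: [179.9, -0.1, 180.0]
contact_force: [-1.6, -0.7, 0.5]
gripper_width: 0.0879
gripper_force: 0.0
```

Run:
```python
from fit import *
m=camera_model("top");t=capture("top");o=t[:,:,::-1].copy()
H=dict(yellow=(.6435,.2367),red=(.4754,.0917),white=(.4554,-.1195),blue=(.6204,-.2613))
for x,y in H.values(): cv2.polylines(o,[cv2.convexHull(project(pts_cyl(x,y,.024,.08,.0801),m).round().astype(np.int32))],1,(255,0,255))
cv2.imwrite("pics/f1.png",cv2.resize(o[90:290,160:530],None,fx=2.1,fy=2.1))
cv2.imwrite("pics/f2.png",capture("side")[:,:,::-1])
```

```text
(no output)
```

View pics/f1.png

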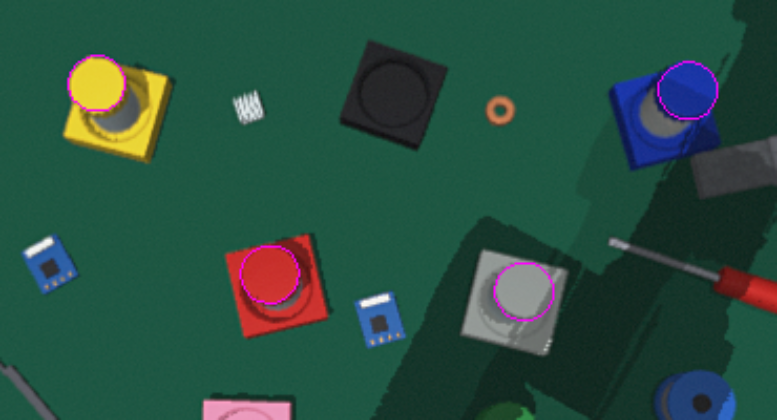

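View pics/f2.png

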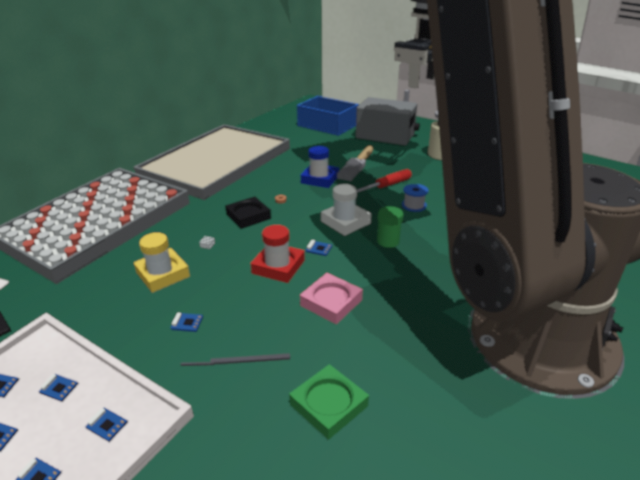

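All four caps (crop (97,83), (687,90), (270,275), (525,291)) match the seated prediction within 1–2 px. The board at (380,320) hasn't moved, and the arm is clear.

```bash
python3 -c "
from plant import job
print(job.close_job())"
```

```text
the job is handed in; nothing more can be done
None
```

I've handed the job in: in the last pictures all four jars stand upright in the holders of their own cap colour, the circuit board is where it started, and the arm touches nothing (about 33 s of the 115 s used; no verdict was returned).

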